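Turn the incense dispenser's lid to its pin and press it home

TASK

The incense dispenser has been refilled, but its round lid still rides high because the notch in its edge is not over the upright pin at the side of the collar. With a fingertip, push the fin on the lid round, either way, until the notch meets the pin, then press the lid down fully home. Do not pinch the fin or lift the lid, leave everything else on the ledge where it stands, and finish clear of it all.

Things in the scene. Friction and masses are not known exactly. Their poses are not given: they have to be found in the camera images.
- dispenser: Upright round incense-stick dispenser with a black plastic base and collar, held fast to the ledge by a suction foot (120 mm across). Clear tube 92 mm across full of sticks, collar 100 mm across whose flat top is 160 mm above the ledge; a small push key low on its -x side (leave it alone). Origin: on its axis, at ledge level; z up, +x points to the pin. Its place and yaw vary (yaw 0: pin away from the robot).
- pin (a point): Tip of the upright steel pin, 10 mm thick, its last 3 mm chamfered to a 6 mm flat tip, 52 mm from the dispenser's axis along its +x. It stands on a boss 22 mm wide that juts out to 66 mm from the axis, so that boss and pin show beside the lid. The tip is 169 mm above the ledge, 9 mm above the collar.
- notch (a point): Middle of the lid's notch, 52 mm from the axis, halfway through the lid's thickness. The notch is a straight-sided slot in the lid's edge, 16 mm wide, open outwards, running in to 43 mm from the axis. It clears the pin when this point is within about 3 mm of the pin seen from above; the pin's chamfer guides it in from a millimetre farther off.
- fin (a point): Top middle of the thumb fin, 33 mm from the axis, exactly opposite the notch. The fin is a radial upright rib on the lid: 26 mm long (from 20 to 46 mm from the axis), 10 mm thick, 15 mm high above the lid's top, black with ribbed sides (a short ramp up to 6 mm high, 6 mm thick, runs in from it to 10 mm from the axis).
- lid_top (a point): Centre of the lid's flat top, on the axis. The lid is a light grey plastic disc, 108 mm across and 6 mm thick, its top 175.5 mm above the ledge as it rides high and 166 mm when home. It is kept level by a stem in the dispenser, so it may be pressed anywhere on the top.
- lid_turn (a joint): Angle of the lid about the vertical axis, rad, growing counter-clockwise from above: the angle from the pin round to the notch. Starts between 0.75 and 5.53; notch and pin meet at 0 and at 6.283 (turn whichever way is shorter). Turns freely either way, stays where it is left; about 0.05 N m of friction.
- lid_drop (a joint): How far the lid has gone down, m: 0 as it rides high, 0.0095 fully home on the collar; negative if lifted. A rubber seal holds it at whatever height it is left; pushing it down takes about 6 N. Off the notch the pin stops it after 0.5 mm, with a little give (1 to 2 mm in all under 10 to 25 N).
- fin_side_a: One ribbed flat side of the fin, 26 x 13.5 mm: the clockwise side seen from above (pushed to turn the lid counter-clockwise). Origin: middle of its lower edge.
- fin_side_b: The other ribbed side of the fin, 26 x 13.5 mm: the counter-clockwise side seen from above (pushed to turn the lid clockwise). Origin: middle of its lower edge.
- pot: Blue glazed ceramic pot, 90 mm across, 70 mm high. Bystander, loose. Origin: centre of the underside.
- dish: Round glass dish, 100 mm across, 28 mm high. Bystander, loose. Origin: centre of the underside.
- dancer: Wooden dancer figurine on a round base 64 mm across, 170 mm high. Bystander, loose. Origin: centre of the underside.
- candle: Brass candlestick with a plain candle, foot 68 mm across, 114 mm high. Bystander, loose. Origin: centre of the underside.
- bell: Small brass-coloured aluminium hand bell standing on its mouth, 50 mm across, 72 mm high, close by the dispenser on its -x side. Bystander, loose. Origin: centre of the underside.
- cup: White ceramic cup, 52 mm across, 45 mm high. Bystander, loose. Origin: centre of the underside.
- matchbox: Matchbox 36 x 56 x 15 mm lying close by the dispenser under its pin side. Bystander, loose. Origin: centre of the underside.
- refill_pack: Cardboard pack of incense sticks lying flat, 24 x 160 x 24 mm, long side along its y. Bystander, loose. Origin: centre of the underside.

How it is judged:
By the outcome, as a careful person would: the job done as asked, in the order asked, and still so for the second after the job is handed in, with the robot touching nothing.
It also fails if it takes over 51 s, if anything falls off the work surface, if the arm or the gripper's body presses on something with over 40 N, if the wrist force passes 120 N, or if a joint passes its speed limit or range.

ROBOT

A 6-joint arm with a two-finger parallel gripper is mounted at the origin on the work surface. World frame = base frame: x ahead of the robot, y to its left, z up, the work surface at z = 0. Lengths are in m, angles in rad, forces in N, time in s.
With the tool pointing down it reaches from about 0.3 to 0.75 m from the base axis. Payload 8.5 kg.
Tool frame: the origin (TCP) lies midway between the tips of the shut fingers; the grasp point (between the pads) lies 19 mm behind it; z points along the fingers, x is the direction in which the jaws open and shut, and the axes are right-handed (so a half turn about z gives the same grasp; the last joint's range is limited). The gripper opens to 85 mm and grips with 20 to 120 N. Pads are 22 mm wide; open, the fingers measure 114 mm over their backs; the gripper's body (76 mm by 85 mm) begins 54 mm behind the grasp point. The pads swing forward as they close: fully open they stand 13 mm farther back than shut.
Start: joints at [0.993, 0.381, 1.297, -0, 1.464, -0.215], TCP at [0.195, 0.514, 0.231] pointing down, gripper open.
Joint ranges: [-3.11, 3.11], [-0.89, 2.33], [0.22, 2.48], [-1.42, 4.56], [0.17, 2.85], [-2.88, 2.88]. Speed limits (rad/s): [2.39, 2.39, 3.14, 3.14, 3.14, 3.14].

INTERFACE

Orientations are given as a rotation vector (axis times angle).
In Python, from station import readout, snapshot, camera_info, robot gives the robot as it stands.
- The arm moves only by the shell command python3 -m inch 'ROWS' [OPENING] [FORCE]. ROWS is JSON, a list of rows, each an object of numbers: "x", "y", "z": the shift along the tool's x, y, z in mm; "twist": the turn about the tool's z in rad. A call has 1 to 5 rows; each row is the pose to reach, as a shift and turn from the pose measured when the call began, along the tool's axes at that moment; what a row does not reach only later rows make up. A row lasts 1/12 s, in which the tool goes at most 41.7 mm and 7.16 degrees, less where a joint would pass 70% of its speed; a pose out of reach is approached as far as the arm can. A call with a gripper value outside its range is refused whole. OPENING is the opening, from -1 (shut) to 1 (fully open), set as the call begins (- or left out, the last holds). The fingers move at their own pace and stop on an object; FORCE is the grip in N (left out, the last holds). Time passes only in rows, so rows that repeat a pose let the fingers close. It gives the time, the measured TCP pose, the force and the opening at its end, in the units of the state.
- readout.observe(): the state, without advancing time (a new reading comes with each control period).
- snapshot(name): name is "side" or "top" or "wrist"; returns the picture (400x640x3 uint8, blue, green, red); there is no depth.
- camera_info(name): a dict with "fx", "fy", "cx", "cy" (pixels), "world_to_cam" (4x4, takes a point from world to camera coordinates); the wrist camera has in their place "tool_from_camera" (4x4, takes a point from camera to tool coordinates, whose origin is the TCP and whose axes are the tool frame's). Camera axes: x right, y down, z forward; pixel columns grow to the right and rows downward; lengths in m; the calibration is good to about 2 mm. A picture is of the moment at which its call begins: read the wrist's pose just before it. camera_info takes no time and is no camera call.
- robot.finish_job(): hands the job in, once; it reports no verdict.
The state is a dict: "t": time; "joints": joint angles; "joint_vel": joint speeds; "tau": joint torques, N m; "tcp_pos": TCP position; "tool_rot": TCP orientation; "wrist_force": force on the tool from outside, world axes, zero at the start; "moment": the same for the moment, N m; "grip_width": opening from 0.0 (shut) to 1.0 (fully open).
Only numpy, scipy, OpenCV 4.12 (cv2) and the standard library are available. Lean on these libraries where they do the work, as an engineer would, in place of code of your own. Each camera call takes 0.05 s, during which the arm holds its last target. There are 200 camera calls.

## Working session

There is one attempt and no reset: what is moved stays moved. The work goes in short steps, Python scripts to look and compute and a shell command to move; the robot and the scene stay as the last step left them, time stands still between calls to the robot, and variables do not carry over. Pictures are saved under pics/ and viewed, about 8 in all and at most 12, crops included, and the job is handed in when it is done.

```bash
mkdir -p pics; ls
python3 - <<'E'
from station import readout,snapshot,camera_info
import cv2,json
s=readout.observe();print(s)
for n in("top","side"):
    cv2.imwrite(f"pics/{n}0.png",snapshot(n));c=camera_info(n);print(n,c)
print(camera_info("wrist"))
E
```

```text
pics
{'t': 0.0, 'joints': array([ 9.92711623e-01,  3.81169437e-01,  1.29825531e+00, -1.34164291e-05,
        1.46359220e+00, -2.15286856e-01]), 'joint_vel': array([ 0.00167385,  0.00030752, -0.00035555, -0.00133756, -0.00020931,
        0.00067863]), 'tau': array([ 9.86681789e-05, -4.48469174e+01, -2.31263298e+01, -2.72284269e-04,
        4.83468917e-03, -7.87560566e-05]), 'tcp_pos': array([0.19502519, 0.51394865, 0.23072788]), 'tool_rot': array([ 2.58529713e+00,  1.78391983e+00, -2.06206419e-03]), 'wrist_force': array([-0.01888046, -0.64778572,  0.90815583]), 'moment': array([-0.00139506,  0.01198857,  0.05766023]), 'grip_width': 1.002426663916704}
top {'fx': 471.73022046971295, 'fy': 471.73022046971295, 'cx': 309.60404742599894, 'cy': 208.04776126638902, 'world_to_cam': array([[-2.87434507e-02, -9.99572475e-01, -5.35553358e-03,
         6.93879891e-03],
       [-9.89548598e-01,  2.92117846e-02, -1.41209931e-01,
         5.70475649e-01],
       [ 1.41306005e-01,  1.24070006e-03, -9.89965188e-01,
         1.61984866e+00],
       [ 0.00000000e+00,  0.00000000e+00,  0.00000000e+00,
   
[... 157 characters left out ...]
 0.80980065, -0.58665998, -0.00727824, -0.44349688],
       [-0.45219392, -0.61618923, -0.64484998,  0.33575007],
       [ 0.3738229 ,  0.52549111, -0.76427452,  1.22596069],
       [ 0.        ,  0.        ,  0.        ,  1.        ]])}
{'fx': 278.395372740529, 'fy': 278.395372740529, 'cx': 315.68819718532717, 'cy': 194.17109810847256, 'tool_from_camera': array([[ 9.99999908e-01, -1.66818871e-04,  3.94852811e-04,
         2.14388177e-05],
       [ 3.65462220e-05,  9.50990124e-01,  3.09221252e-01,
        -7.93358769e-02],
       [-4.27085064e-04, -3.09221209e-01,  9.50990043e-01,
        -1.42136495e-01],
       [ 0.00000000e+00,  0.00000000e+00,  0.00000000e+00,
         1.00000000e+00]])}
```

View pics/top0.png

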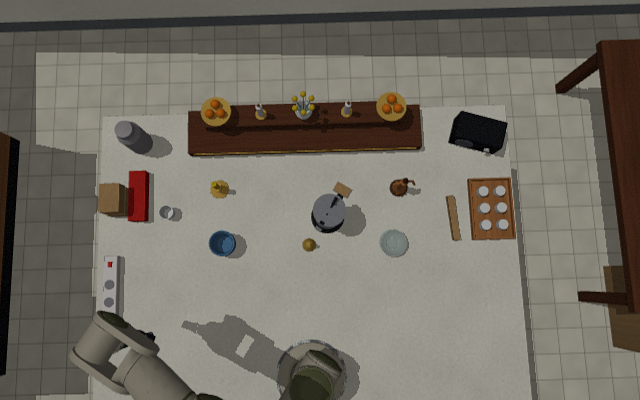

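View pics/side0.png

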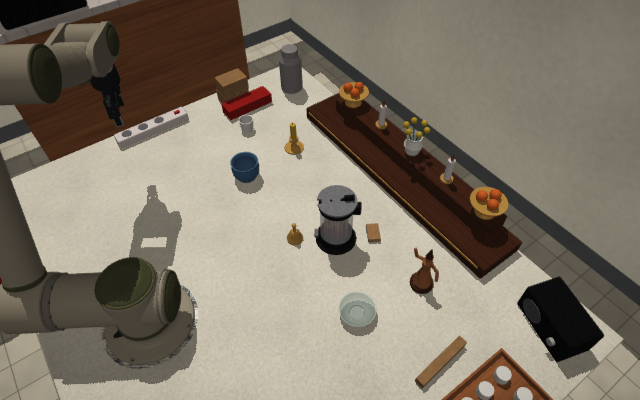

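The dispenser shows in the top view at about (328,212) and in the side view at about (337,200). I'll enlarge both lids.

```bash
cat > h.py <<'E'
import numpy as np,cv2
from station import readout,snapshot,camera_info
from scipy.spatial.transform import Rotation as R
def ray(n,u,v,z,s=None):
    c=camera_info(n)
    d=np.array([(u-c["cx"])/c["fx"],(v-c["cy"])/c["fy"],1])
    if n=="wrist":
        T=c["tool_from_camera"];Rt=R.from_rotvec(s["tool_rot"]).as_matrix()
        o=s["tcp_pos"]+Rt@T[:3,3];d=Rt@T[:3,:3]@d
    else:
        W=c["world_to_cam"];o=-W[:3,:3].T@W[:3,3];d=W[:3,:3].T@d
    return o+d*(z-o[2])/d[2]
E
python3 - <<'E'
import cv2,numpy as np
a=cv2.imread("pics/top0.png")[185:245,295:365];b=cv2.imread("pics/side0.png")[175:260,285:385]
a=cv2.resize(a,(420,360),interpolation=cv2.INTER_CUBIC);b=cv2.resize(b,None,fx=3.6,fy=3.6,interpolation=cv2.INTER_CUBIC)
o=np.zeros((370,790,3),np.uint8);o[:360,:420]=a;o[:306,425:785]=b
cv2.imwrite("pics/c0.png",o)
E
```

```text
(no output)
```

View pics/c0.png

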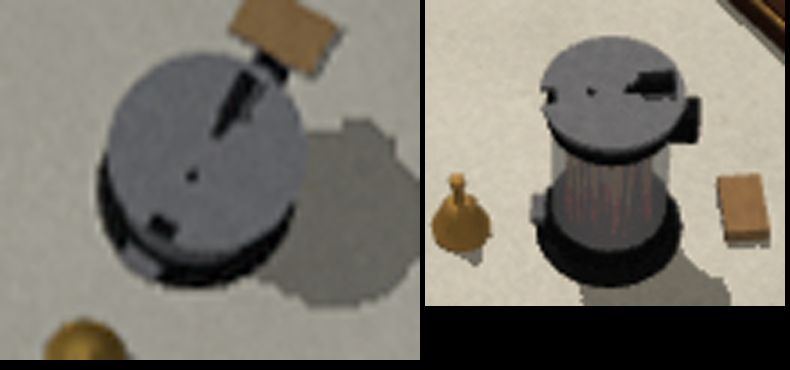

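Top crop: the lid centre is at about (206,152), the fin runs (220,130)–(258,80), the notch is at (162,228), and the boss is at (272,66). So the fin stands almost over the pin and the turn needed is about half a revolution.

Run:
```python
from h import *
T=lambda x,y,z:ray("top",295+x/6-.4,185+y/6-.4,z)
S=lambda x,y,z:ray("side",285+(x-425)/3.6-.4,175+y/3.6-.4,z)
c=T(206,152,.1755);c2=S(613,93,.1755);print(c,c2)
for n,p in dict(notch=T(162,228,.172),fin=T(243,102,.1905),finS=S(657,84,.19),notchS=S(549,96,.172),pin=T(274,66,.16),pinS=S(688,105,.16),bell=T(86,345,.05),match=T(287,33,.015)).items():
    q=c2 if n[-1]=="S" else c; d=p-q; print(n,p.round(3),np.hypot(*d[:2]).round(3),np.degrees(np.arctan2(d[1],d[0])).round(1))
s=readout.observe();print(R.from_rotvec(s["tool_rot"]).as_matrix().round(3))
Rt=R.from_rotvec(s["tool_rot"]).as_matrix()
print("dispenser in tool mm",(Rt.T@(c-s["tcp_pos"])*1e3).round())
```

```text
[ 0.5431791  -0.07204089  0.1755    ] [ 0.54670439 -0.07802469  0.1755    ]
notch [ 0.503 -0.047  0.172] 0.047 148.1
fin [ 0.567 -0.092  0.191] 0.032 -39.6
finS [ 0.57 -0.1   0.19] 0.032 -42.2
notchS [ 0.508 -0.05   0.172] 0.047 143.8
pin [ 0.592 -0.111  0.16 ] 0.062 -39.1
pinS [ 0.593 -0.111  0.16 ] 0.056 -35.2
bell [ 0.45  -0.004  0.05 ] 0.115 143.8
match [ 0.636 -0.129  0.015] 0.109 -31.8
[[ 0.355  0.935 -0.001]
 [ 0.935 -0.355 -0.001]
 [-0.001 -0.    -1.   ]]
dispenser in tool mm [-424.  533.   56.]
```

```bash
python3 -m inch '[{"x":-23,"y":32,"z":-5},{"x":-46,"y":65,"z":-10},{"x":-69,"y":98,"z":-15},{"x":-93,"y":130,"z":-20},{"x":-116,"y":163,"z":-20}]' -1 20
python3 -m inch '[{"x":-23,"y":32},{"x":-46,"y":65},{"x":-69,"y":98},{"x":-93,"y":130},{"x":-116,"y":163}]'
python3 -m inch '[{"x":-23,"y":32},{"x":-46,"y":65},{"x":-69,"y":98},{"x":-93,"y":130},{"x":-116,"y":163}]'
python3 -m inch '[{"x":-23,"y":32},{"x":-46,"y":65},{"x":-69,"y":98},{"x":-78,"y":107},{"x":-78,"y":107}]'
python3 - <<'E'
from h import *
s=readout.observe();im=snapshot("wrist");print(s["tcp_pos"],s["tool_rot"],s["joints"],s["t"])
np.save("s1.npy",s,allow_pickle=True);cv2.imwrite("pics/w1r.png",im);cv2.imwrite("pics/w1.png",cv2.resize(im[:300,160:480],None,fx=2,fy=2,interpolation=cv2.INTER_CUBIC))
E
```

```text
[0.19502933 0.51399167 0.23078692] [ 2.58529891e+00  1.78406284e+00 -1.84463461e-03] [ 9.92737495e-01  3.81127664e-01  1.29814673e+00  1.06183311e-05
  1.46358312e+00 -2.15337873e-01] 0.1validation failed for argument at $[0]...
validation failed for argument at $[0]...
validation failed for argument at $[0]...
validation failed for argument at $[0]...
```

View pics/w1.png

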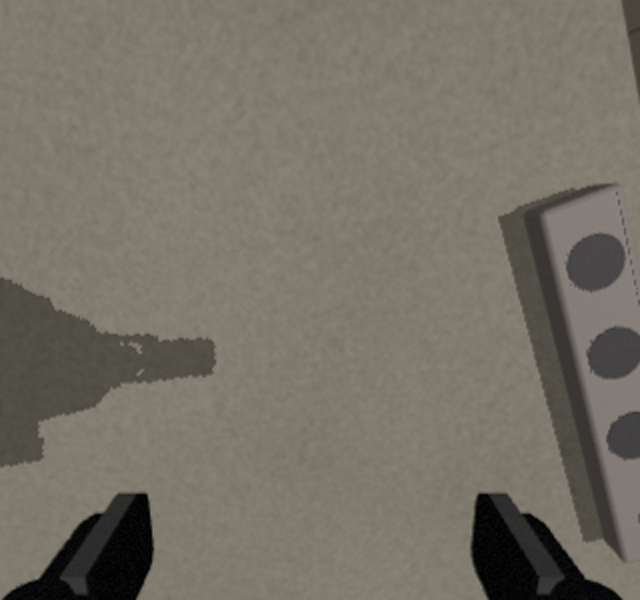

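Nothing moved: the rows were refused, and the picture shows only bare ledge and a power strip. It probably needs every key in each row, so I'll try one call.

```bash
python3 -m inch '[{"x":-23,"y":32,"z":-5,"twist":0},{"x":-46,"y":65,"z":-10,"twist":0},{"x":-69,"y":98,"z":-15,"twist":0},{"x":-93,"y":130,"z":-20,"twist":0},{"x":-116,"y":163,"z":-20,"twist":0}]' -1 20 2>&1 | tail -20
```

```text
t: 0.57
tcp_pos: [0.3069, 0.3462, 0.2517]
tool_rot: [2.585, 1.785, 0.0]
wrist_force: [0.8, -0.1, 0.2]
grip_width: 0.299
```

```bash
python3 -m inch '[{"x":-23,"y":32,"z":0,"twist":0},{"x":-46,"y":65,"z":0,"twist":0},{"x":-69,"y":98,"z":0,"twist":0},{"x":-93,"y":130,"z":0,"twist":0},{"x":-116,"y":163,"z":0,"twist":0}]'
python3 -m inch '[{"x":-23,"y":32,"z":0,"twist":0},{"x":-46,"y":65,"z":0,"twist":0},{"x":-69,"y":98,"z":0,"twist":0},{"x":-93,"y":130,"z":0,"twist":0},{"x":-116,"y":163,"z":0,"twist":0}]'
python3 -m inch '[{"x":-23,"y":32,"z":0,"twist":0},{"x":-46,"y":65,"z":0,"twist":0},{"x":-69,"y":98,"z":0,"twist":0},{"x":-78,"y":107,"z":0,"twist":0},{"x":-78,"y":107,"z":0,"twist":0}]'
python3 - <<'E'
from h import *
s=readout.observe();im=snapshot("wrist");print(s["tcp_pos"],s["tool_rot"],s["joints"],s["t"])
np.save("s1.npy",s,allow_pickle=True);cv2.imwrite("pics/w1r.png",im);cv2.imwrite("pics/w2.png",cv2.resize(im[:300,160:480],None,fx=2,fy=2,interpolation=cv2.INTER_CUBIC))
E
```

```text
t: 0.98
tcp_pos: [0.4187, 0.1781, 0.2518]
tool_rot: [2.585, 1.785, 0.0]
wrist_force: [0.6, 0.1, 0.9]
grip_width: -0.003
t: 1.4
tcp_pos: [0.5305, 0.0099, 0.2517]
tool_rot: [2.586, 1.785, -0.0]
wrist_force: [1.0, 0.6, -0.0]
grip_width: -0.001
t: 1.82
tcp_pos: [0.6037, -0.1039, 0.2502]
tool_rot: [-2.588, -1.78, 0.002]
wrist_force: [-0.4, 1.2, -0.3]
grip_width: -0.001
[ 0.60369377 -0.10392069  0.25021523] [-2.58768311e+00 -1.77951021e+00  1.99884805e-03] [-3.63297545e-01  4.82944726e-01  1.07379146e+00 -4.27648845e-04
  1.58647604e+00 -1.56812948e+00] 1.8167
```

View pics/w2.png

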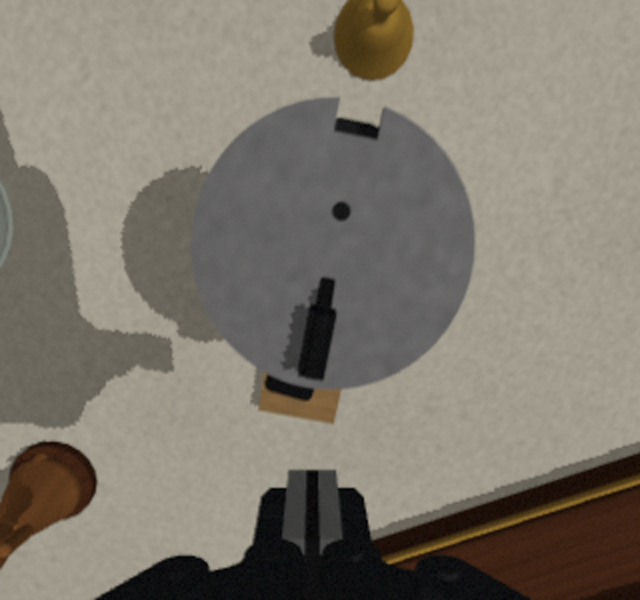

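Clear wrist view: the lid is centred at (333,242), the notch mouth is at (361,106) with its inner edge at (357,135), the fin top is at about (317,343), and the boss's outer edge is at about (289,396).

Run:
```python
from h import *
s=np.load("s1.npy",allow_pickle=True).item()
W=lambda x,y,z:ray("wrist",160+x/2-.25,y/2-.25,z,s)
# lid circle fit by edge points
P=np.array([W(x,y,.1755)[:2] for x,y in[(192,242),(475,242),(333,388),(235,138),(430,138),(228,338),(440,335),(290,107)]])
A=np.c_[2*P,np.ones(len(P))];b=(P**2).sum(1);q=np.linalg.lstsq(A,b,rcond=None)[0];c=q[:2];print(c,np.sqrt(q[2]+c@c))
def p(n,x,y,z):
    d=W(x,y,z)[:2]-c;print(n,(d+c).round(4),np.hypot(*d).round(4),np.degrees(np.arctan2(d[1],d[0])).round(1))
p("notch mouth",361,106,.1755);p("inner",357,135,.1755);p("fin",317,343,.1905);p("fin out",311,378,.1905);p("fin in",323,309,.1905)
for z in(.15,.16):p("boss out",289,396,z);p("bossR",312,399,z);p("bossL",266,391,z)
```

```text
[ 0.54798051 -0.0738442 ] 0.053248415847987084
notch mouth [ 0.5039 -0.0471] 0.0516 148.7
inner [ 0.5122 -0.0515] 0.0422 148.0
fin [ 0.5748 -0.0907] 0.0317 -32.2
fin out [ 0.5867 -0.0977] 0.0455 -31.6
fin in [ 0.5637 -0.0842] 0.0189 -33.3
boss out [ 0.6025 -0.1147] 0.0681 -36.8
bossR [ 0.6077 -0.1053] 0.0675 -27.8
bossL [ 0.5965 -0.1236] 0.0695 -45.7
boss out [ 0.5995 -0.113 ] 0.0648 -37.2
bossR [ 0.6045 -0.1041] 0.0641 -28.2
bossL [ 0.5938 -0.1216] 0.0662 -46.2
```

```bash
python3 -m inch '[{"x":-5,"y":-9,"z":0,"twist":0.12},{"x":-11,"y":-18,"z":0,"twist":0.24},{"x":-16,"y":-26,"z":0,"twist":0.36},{"x":-22,"y":-35,"z":0,"twist":0.48},{"x":-22,"y":-35,"z":0,"twist":0.6}]'
python3 -m inch '[{"x":0,"y":0,"z":0,"twist":0.12},{"x":0,"y":0,"z":0,"twist":0.24},{"x":0,"y":0,"z":0,"twist":0.36},{"x":0,"y":0,"z":0,"twist":0.48},{"x":0,"y":0,"z":0,"twist":0.6}]'
python3 -m inch '[{"x":0,"y":0,"z":10,"twist":0.12},{"x":0,"y":0,"z":20,"twist":0.24},{"x":0,"y":0,"z":30,"twist":0.36},{"x":0,"y":0,"z":40,"twist":0.48},{"x":0,"y":0,"z":45,"twist":0.57}]'
cat >> h.py <<'E'
C=np.array([.5475,-.074])
def where():
    s=readout.observe();M=R.from_rotvec(s["tool_rot"]).as_matrix();psi=np.degrees(np.arctan2(M[1,0],M[0,0]))
    d=s["tcp_pos"][:2]-C;e=M[:2,0];t=M[:2,1]
    print("t",s["t"],"psi",psi.round(2),"radial(x) mm",(d@e*1e3).round(1),"cw(y) mm",(d@t*1e3).round(1),"z",s["tcp_pos"][2].round(4),"F tool",(M.T@s["wrist_force"]).round(1),"Mz",s["moment"][2].round(2),"j6",s["joints"][5].round(2));return s
E
python3 -c "
from h import *;where()"
```

```text
t: 2.28
tcp_pos: [0.5604, -0.1084, 0.2515]
tool_rot: [-2.999, -0.93, 0.003]
wrist_force: [-0.5, -0.5, 0.1]
grip_width: -0.001
t: 2.7
tcp_pos: [0.5597, -0.1065, 0.2518]
tool_rot: [-3.14, 0.004, 0.003]
wrist_force: [-0.5, 0.9, -0.4]
grip_width: -0.0
t: 3.12
tcp_pos: [0.5585, -0.1045, 0.2061]
tool_rot: [-3.011, 0.893, 0.006]
wrist_force: [0.7, 0.2, 0.5]
grip_width: -0.004
t 3.1167 psi -33.05 radial(x) mm 25.8 cw(y) mm 19.6 z 0.2061 F tool [ 0.4 -0.6 -0.5] Mz -0.02 j6 0.18
```

```bash
python3 -m inch '[{"x":7,"y":5,"z":0,"twist":-0.02},{"x":7,"y":5,"z":10,"twist":-0.02},{"x":7,"y":5,"z":20,"twist":-0.02},{"x":7,"y":5,"z":27,"twist":-0.02},{"x":7,"y":5,"z":27,"twist":-0.02}]'
python3 -c "
from h import *;where();cv2.imwrite('pics/w3.png',cv2.resize(snapshot('wrist')[60:360,160:480],None,fx=2,fy=2))"
```

```text
t: 3.53
tcp_pos: [0.5607, -0.1119, 0.1772]
tool_rot: [-3.02, 0.861, 0.011]
wrist_force: [-0.4, -0.1, -0.2]
grip_width: -0.001
t 3.5333 psi -31.83 radial(x) mm 31.2 cw(y) mm 25.2 z 0.1772 F tool [-0.3  0.3  0.2] Mz 0.03 j6 0.15
```

View pics/w3.png

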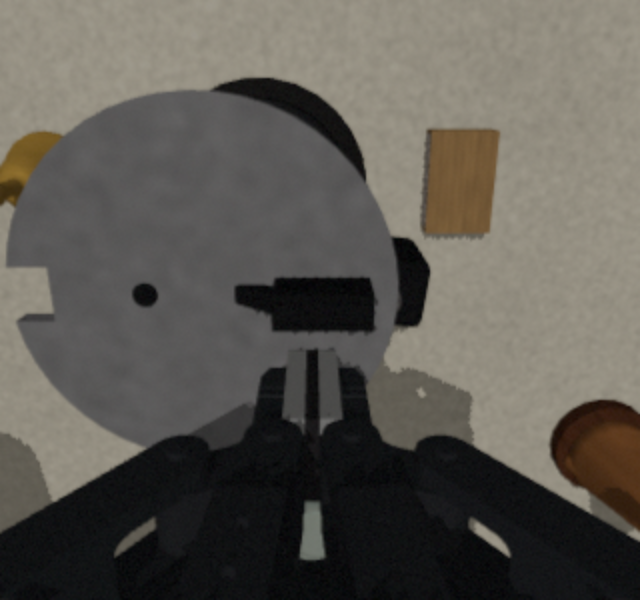

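The fingertips lie parallel to the fin, about 9 mm from it on the clockwise side: fin at (322,305), tips at (312,365) in the crop. Next I make contact and turn the first 30°.

```bash
python3 -m inch '[{"x":1,"y":-4,"z":-2,"twist":0},{"x":2,"y":-8,"z":-2,"twist":0},{"x":2,"y":-9,"z":-2,"twist":0}]'
python3 -c "
from h import *;where()"
python3 -m inch '[{"x":1.5,"y":-3.5,"z":0,"twist":-0.105},{"x":2.6,"y":-7.2,"z":0,"twist":-0.21},{"x":3.3,"y":-11,"z":0,"twist":-0.315},{"x":3.6,"y":-14.8,"z":0,"twist":-0.42},{"x":3.6,"y":-18.6,"z":0,"twist":-0.524}]'
python3 -c "
from h import *;where()"
```

```text
t: 3.83
tcp_pos: [0.5683, -0.1053, 0.1807]
tool_rot: [-3.02, 0.861, 0.007]
wrist_force: [0.1, -3.1, 1.4]
grip_width: -0.005
t 3.8333 psi -31.81 radial(x) mm 34.1 cw(y) mm 15.6 z 0.1807 F tool [ 1.7  2.6 -1.5] Mz 0.03 j6 0.17
t: 4.25
tcp_pos: [0.5812, -0.0914, 0.1809]
tool_rot: [-3.14, 0.04, 0.007]
wrist_force: [-1.7, -1.8, 1.4]
grip_width: 0.0
t 4.25 psi -1.48 radial(x) mm 34.1 cw(y) mm 16.6 z 0.1809 F tool [-1.6  1.9 -1.4] Mz -0.01 j6 -0.33
```

```bash
for i in 1 2; do python3 -m inch '[{"x":1.4,"y":-3.6,"z":0.5,"twist":-0.105},{"x":2.4,"y":-7.4,"z":0.5,"twist":-0.21},{"x":3,"y":-11.3,"z":0.5,"twist":-0.315},{"x":3.1,"y":-15.1,"z":0.5,"twist":-0.42},{"x":3,"y":-19,"z":0.5,"twist":-0.524}]' >/dev/null
python3 -c "
from h import *;where()"; done
```

```text
t 4.6667 psi 28.85 radial(x) mm 33.8 cw(y) mm 17.0 z 0.1808 F tool [-0.2  2.5  0. ] Mz -0.05 j6 -0.83
t 5.0833 psi 59.19 radial(x) mm 33.2 cw(y) mm 17.4 z 0.1808 F tool [0.4 2.  0.9] Mz 0.05 j6 -1.33
```

```bash
for i in 1 2; do python3 -m inch '[{"x":1.5,"y":-3.8,"z":0.5,"twist":-0.105},{"x":2.6,"y":-7.6,"z":0.5,"twist":-0.21},{"x":3.3,"y":-11.5,"z":0.5,"twist":-0.315},{"x":3.6,"y":-15.4,"z":0.5,"twist":-0.42},{"x":3.5,"y":-19.3,"z":0.5,"twist":-0.524}]' >/dev/null
python3 -c "
from h import *;where()"; done
python3 -m inch '[{"x":1.5,"y":-3.8,"z":0.5,"twist":-0.105},{"x":2.6,"y":-7.6,"z":0.5,"twist":-0.21},{"x":2.6,"y":-7.6,"z":0.5,"twist":-0.21}]' >/dev/null
python3 -c "
from h import *;s=where();im=snapshot('wrist');np.save('s2.npy',s,allow_pickle=True);cv2.imwrite('pics/w4.png',cv2.resize(im[60:360,160:480],None,fx=2,fy=2))"
```

```text
t 5.5 psi 89.53 radial(x) mm 32.9 cw(y) mm 17.5 z 0.1808 F tool [-1.   1.9  1.2] Mz 0.06 j6 -1.84
t 5.9167 psi 119.88 radial(x) mm 32.6 cw(y) mm 17.4 z 0.1808 F tool [ 0.5  1.9 -0.8] Mz -0.01 j6 -2.38
t 6.1667 psi 132.15 radial(x) mm 32.5 cw(y) mm 17.2 z 0.1807 F tool [-0.1  0.5 -0.7] Mz -0.05 j6 -2.6
```

View pics/w4.png

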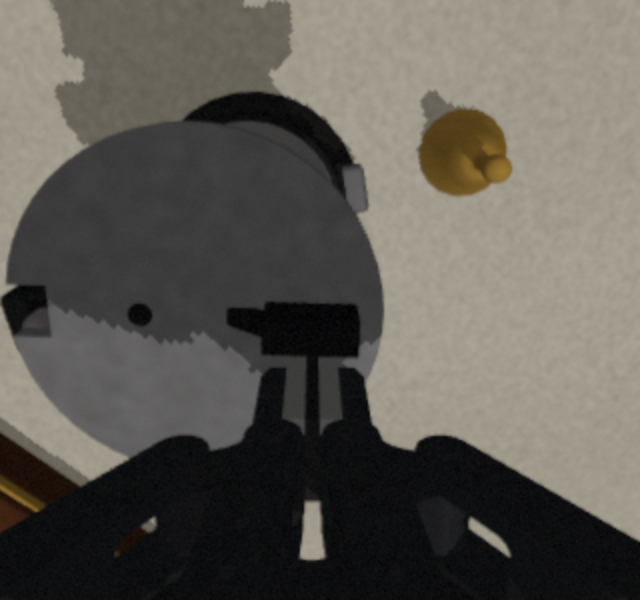

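The fin is flush with the fingertips. The notch is at the left at (25,311), with the boss and part of the pin already showing in its lower half. I'll enlarge that part and measure.

```bash
python3 -c "
from h import *
im=snapshot('wrist');cv2.imwrite('pics/w5.png',cv2.resize(im[190:240,155:205],None,fx=10,fy=10,interpolation=cv2.INTER_CUBIC))"
```

```text
(no output)
```

View pics/w5.png

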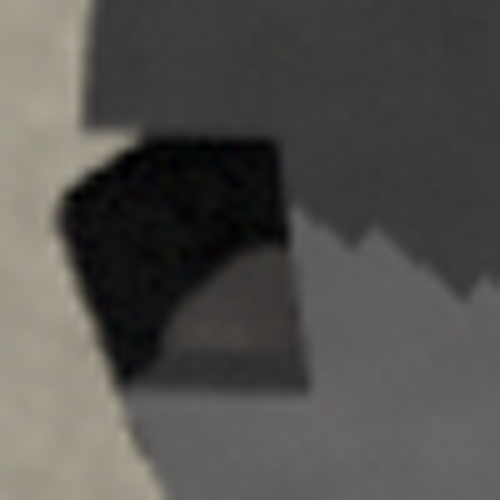

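Run:
```python
from h import *
s=np.load("s2.npy",allow_pickle=True).item()
W=lambda x,y,z:ray("wrist",155+x/10-.45,190+y/10-.45,z,s)[:2]
V=lambda x,y,z:ray("wrist",160+x/2-.25,60+y/2-.25,z,s)[:2]
# lid circle
P=np.array([V(x,y,.1755) for x,y in[(383,300),(195,121),(7,280),(60,180),(340,190),(125,452),(30,390)]])
A=np.c_[2*P,np.ones(len(P))];q=np.linalg.lstsq(A,(P**2).sum(1),rcond=None)[0];c=q[:2];print("c",c,np.sqrt(q[2]+c@c))
for cc in(c,C):
  def p(n,w):
    d=w-cc;print(n,w.round(4),np.hypot(*d).round(4),np.degrees(np.arctan2(d[1],d[0])).round(1))
  p("notch in",(W(275,138,.1755)+W(308,392,.1755))/2)
  p("notch out",(W(90,130,.1755)+W(130,390,.1755))/2)
  p("fin out",V(358,329,.1905));p("fin in",V(264,329,.1905))
  for z in(.166,.169):p("pin",W(247,325,z))
```

```text
c [ 0.54829244 -0.07409882] 0.053894025869999695
notch in [ 0.5757 -0.1065] 0.0424 -49.7
notch out [ 0.5825 -0.1143] 0.0528 -49.7
fin out [ 0.5156 -0.0429] 0.0452 136.3
fin in [ 0.532  -0.0609] 0.021 141.0
pin [ 0.5871 -0.1073] 0.051 -40.6
pin [ 0.585 -0.107] 0.0493 -41.9
notch in [ 0.5757 -0.1065] 0.043 -49.0
notch out [ 0.5825 -0.1143] 0.0534 -49.1
fin out [ 0.5156 -0.0429] 0.0446 135.7
fin in [ 0.532  -0.0609] 0.0203 139.8
pin [ 0.5871 -0.1073] 0.0517 -40.1
pin [ 0.585 -0.107] 0.0499 -41.3
```

The notch is at about −49° and the pin at −37° to −41°, so I turn about 10° more and look again.

```bash
python3 -m inch '[{"x":1.3,"y":-3.1,"z":0,"twist":-0.087},{"x":2.4,"y":-6.2,"z":0,"twist":-0.175},{"x":2.4,"y":-6.2,"z":0,"twist":-0.175}]' >/dev/null; python3 -c "
from h import *
s=where();np.save('s3.npy',s,allow_pickle=True);im=snapshot('wrist');cv2.imwrite('pics/w6.png',cv2.resize(im[190:240,155:205],None,fx=10,fy=10,interpolation=cv2.INTER_CUBIC))"
```

```text
t 6.5167 psi 141.78 radial(x) mm 32.2 cw(y) mm 16.7 z 0.1805 F tool [-0.2 -0.1  0.3] Mz -0.05 j6 -2.77
```

View pics/w6.png

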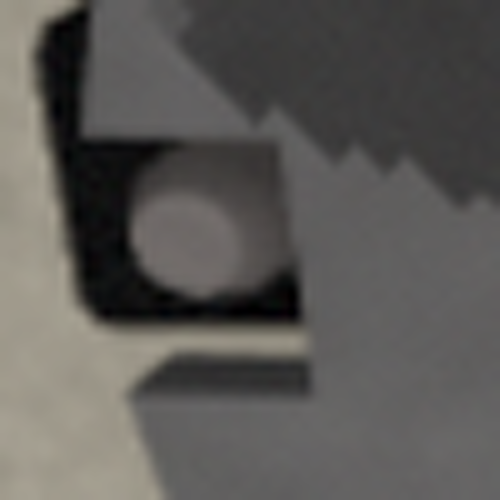

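The pin's tip is at (188,242) in the crop and its shoulder at (210,220). The notch edges are at y≈138 and y≈395.

Run:
```python
from h import *
s=np.load("s3.npy",allow_pickle=True).item()
W=lambda x,y,z:ray("wrist",155+x/10-.45,190+y/10-.45,z,s)[:2]
for cc in(np.array([.548,-.074]),):
  def p(n,w):
    d=w-cc;print(n,w.round(4),np.hypot(*d).round(4),np.degrees(np.arctan2(d[1],d[0])).round(1))
  p("notch in",(W(278,140,.1755)+W(311,395,.1755))/2)
  p("notch out",(W(82,138,.1755)+W(128,397,.1755))/2)
  p("tip",W(186,243,.169));p("sh",W(210,220,.166))
```

```text
notch in [ 0.5806 -0.1016] 0.0427 -40.3
notch out [ 0.5891 -0.1083] 0.0536 -39.9
tip [ 0.5887 -0.1067] 0.0523 -38.8
sh [ 0.5885 -0.1069] 0.0522 -39.1
```

Only about 1° (1 mm) off, so I back off the fin slightly and press gently first.

```bash
python3 -m inch '[{"x":0,"y":3,"z":0,"twist":0},{"x":0,"y":5,"z":2,"twist":0},{"x":0,"y":5,"z":5,"twist":0},{"x":0,"y":5,"z":7,"twist":0},{"x":0,"y":5,"z":8,"twist":0}]' >/dev/null; python3 -c "
from h import *
where()"
```

```text
t 6.9833 psi 141.51 radial(x) mm 32.1 cw(y) mm 22.0 z 0.1727 F tool [-0.2  2.5 -5.4] Mz -0.05 j6 -2.76
```

```bash
python3 -m inch '[{"x":0,"y":0,"z":2,"twist":0},{"x":0,"y":0,"z":4,"twist":0},{"x":0,"y":0,"z":6,"twist":0},{"x":0,"y":0,"z":7,"twist":0},{"x":0,"y":0,"z":7.5,"twist":0}]' >/dev/null; python3 -c "
from h import *
where()"
```

```text
t 7.4 psi 141.47 radial(x) mm 32.0 cw(y) mm 22.1 z 0.1655 F tool [ 2.3  0.3 -8.7] Mz 0.06 j6 -2.76
```

```bash
python3 -m inch '[{"x":0,"y":0,"z":1,"twist":0},{"x":0,"y":0,"z":2,"twist":0},{"x":0,"y":0,"z":2,"twist":0}]' >/dev/null; python3 -c "
from h import *
where()"
```

```text
t 7.65 psi 141.45 radial(x) mm 31.8 cw(y) mm 22.5 z 0.1651 F tool [  4.1   0.1 -15.2] Mz -0.05 j6 -2.76
```

It has bottomed: the force rose from 9 to 15 N for 0.4 mm of travel. One firmer press, then straight up and away.

```bash
python3 -m inch '[{"x":0,"y":0,"z":1.5,"twist":0},{"x":0,"y":0,"z":3,"twist":0},{"x":0,"y":0,"z":3,"twist":0}]' >/dev/null; python3 -c "
from h import *
where()"
python3 -m inch '[{"x":0,"y":0,"z":-5,"twist":0},{"x":0,"y":0,"z":-15,"twist":0},{"x":0,"y":0,"z":-30,"twist":0},{"x":0,"y":0,"z":-50,"twist":0},{"x":0,"y":0,"z":-75,"twist":0}]' >/dev/null
python3 -m inch '[{"x":0,"y":20,"z":-20,"twist":0},{"x":0,"y":45,"z":-35,"twist":0},{"x":0,"y":60,"z":-35,"twist":0},{"x":0,"y":60,"z":-35,"twist":0},{"x":0,"y":60,"z":-35,"twist":0}]' >/dev/null
python3 -c "
from h import *
s=where();np.save('s4.npy',s,allow_pickle=True)
a=cv2.resize(snapshot('side')[165:265,275:385],None,fx=3.5,fy=3.5,interpolation=cv2.INTER_CUBIC)
b=cv2.resize(snapshot('wrist')[60:320,160:480],(400,325));o=np.zeros((360,795,3),np.uint8);o[:350,:385]=a;o[:325,390:790]=b
cv2.imwrite('pics/f.png',o)"
```

```text
t 7.9 psi 141.41 radial(x) mm 31.4 cw(y) mm 23.1 z 0.1646 F tool [  5.8  -0.5 -21.3] Mz -0.09 j6 -2.76
t 8.7333 psi 141.41 radial(x) mm 33.3 cw(y) mm 82.0 z 0.2736 F tool [ 0.3 -0.5 -0.2] Mz -0.02 j6 -2.66
```

View pics/f.png

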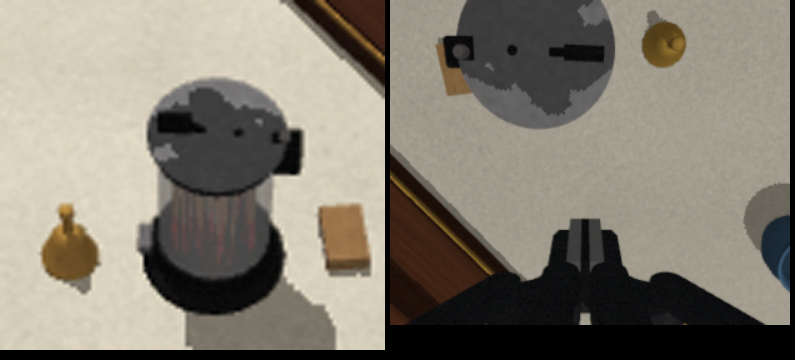

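The notch sits round the pin (wrist view (460,50)), the lid is down on the collar, and the bell and matchbox are where they were. The arm is clear, so I hand in.

```bash
python3 -c "
from station import robot;print(robot.finish_job())"
```

```text
the job is handed in; nothing more can be done
None
```

The lid is turned until its notch meets the pin and pressed down home, and the job is handed in at about 8.8 s. The lid was pushed only by its fin, about 175° counter-clockwise (the shorter way), with the shut fingertips.

**Alignment:** just before pressing, I measured the notch about 1° (1 mm) off the pin, inside the 3 mm clearance.

**Press:** the tip reached z ≈ 0.165 m. The force then rose steeply to 21 N with almost no further travel, so the lid was on the collar. The last reading was 0.1646 m against the nominal 0.166 m, which I put down to calibration and give under load.

**Last pictures:** the pin sits inside the notch with the lid low, and the bell and matchbox stand where they were. I did not measure the other bystanders again, but the tool stayed above them and met no other contact forces. The arm finished clear, with about zero wrist force.

**Refused call:** the first set of moves was refused because every row needs all four keys. It cost nothing, and no check failed.

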